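# Snap the backing pad home in the sloping gluing jig

## Robot

A 7-joint arm with a two-finger parallel gripper is mounted at the origin on the work surface; the furniture and walls round the work are solid. World frame = base frame: x ahead of the robot, y to its left, z up, the work surface at z = 0. Lengths are in m, angles in rad, forces in N, time in s.
With the tool pointing down it reaches from about 0.4 to 0.85 m from the base axis. Payload 10.4 kg.
Tool frame: the origin (TCP) lies on the centre line of the jaws, within the pads' length; the fingertips stand 14 mm ahead of it and the grasp point (between the pads) lies 5 mm behind it (manip.tip_reach is the distance from the TCP to the fingertips, in m); z points along the fingers, y is the line along which they close (so a half turn about z gives the same grasp; the last joint's range is limited). The gripper opens to 85 mm and grips with 20 to 120 N. Pads are 22 mm wide; open, the fingers measure 114 mm over their backs; the gripper's body (76 mm by 85 mm) begins 54 mm behind the grasp point. The pads swing forward as they close: fully open they stand 13 mm farther back than shut.
Start: joints at [1.253, 0.332, -0.065, 1.46, 0.022, 1.35, -0.088], TCP at [0.182, -0.598, 0.245] pointing down, gripper open.
Joint ranges: [-2.6, 2.6], [-0.5, 2.12], [-1.47, 1.34], [0.16, 2.42], [-1.27, 4.41], [0.06, 2.06], [-2.6, 2.6]. Speed limits (rad/s): [2.22, 2.22, 2.79, 2.79, 3.14, 3.14, 3.14].

## Interface

Orientations are given as a unit quaternion [x, y, z, w].
In Python, from workcell import manip gives the robot as it stands.
- The arm moves only by the shell command python3 -m pendant 'ROWS' [FORCE]. ROWS is JSON, a list of rows, each a list of 7 numbers: the shift along the tool's x, y, z in units of 50 mm (1.0 is 50 mm), then the turn, a rotation vector about the tool's x, y, z in units of 8 degrees (1.0 is 8 degrees), then the opening, from -1 (shut) to 1 (fully open), so that 0 is half open. In form: [[dx, dy, dz, ax, ay, az, jaw], ...]. A call has exactly 10 rows; each row is the pose to reach, as a shift and turn from the pose commanded when the call began, along the tool's axes at that moment; what a row does not reach only later rows make up. A row lasts 1/8 s, in which the tool goes at most 62.5 mm and 10.7 degrees, less where a joint would pass 70% of its speed; a pose out of reach is approached as far as the arm can. A call with a gripper value outside its range is refused whole. The fingers move at their own pace and stop on an object; FORCE is the grip in N (left out, the last holds). Time passes only in rows, so rows that repeat a pose let the fingers close, or fill a call up. It gives the time, the measured TCP pose, the force, the opening and the grip force at its end, in the units of the state.
- manip.get_obs(): the state, without advancing time (a new reading comes with each control period).
- manip.camera(name): name is "side" or "top" or "wrist"; returns (picture, depth): 420x560x3 uint8, red, green, blue; 420x560 float32, m along the optical axis (not along the pixel's ray), 0 where there is no reading.
- manip.get_calibration(name): a dict with "fx", "fy", "cx", "cy" (pixels), "xyz" and "orientation" of the camera in the world. Camera axes: x right, y up, looking along -z (the intrinsics and any distortion apply to the point x, -y, -z); pixel columns grow to the right and rows downward; lengths in m; the calibration is good to about 2 mm. A picture is of the moment at which its call begins: read the wrist's pose just before it. get_calibration takes no time and is no camera call; for the wrist camera it gives the pose at the moment of the call.
- manip.hand_in(): hands the job in; it is judged then, once.
Trained networks look in the newest picture that a camera, given by its name, has taken for a name from the list of things; names that differ only in an ending like _2 or _b are one class to them, and where a whole thing is asked for, a point or a joint stands for the part that bears it (a point fixed in the world has none). Each returns a list of dicts, best first, with "p" (0 to 1); they miss things now and then, are a little off and sometimes report something else, mostly with a low value. They report only what shows in the picture. A call takes as long as a camera call.
- manip.find_in(thing, camera): "box" ([left, top, right, bottom] in pixels, round what is visible of it).
- manip.trace(thing, camera): "pixels" (420x560 bool, what is visible of it) and "box" ([left, top, right, bottom] in pixels, round what is visible of it).
- manip.tip_of(thing, camera): "pixel" ([column, row] in pixels: a listed point, or the origin of a listed thing).
The state is a dict: "clock": time; "joint_pos": joint angles; "joint_velocities": joint speeds; "tau": joint torques, N m; "position": TCP position; "ee_rot": TCP orientation; "ft_force": force on the tool from outside, world axes, zero at the start; "torque": the same for the moment, N m; "grip_width": opening from 0.0 (shut) to 1.0 (fully open); "grasp_force": force on a finger pad.
Only numpy, scipy, OpenCV 4.12 (cv2) and the standard library are available. Lean on these libraries where they do the work, as an engineer would, in place of code of your own. Each camera call takes 0.05 s, during which the arm holds its last target. There are 200 camera calls.

## Task

The orange backing pad has only been started in the sloping gluing jig. Take the red-handled press tool, set its foot flat and square on the middle of the pad and press steadily, without forcing it, until both ends click under their catches and the pad stays down flat by itself (how deep the catches are set is hidden under the pad, so go by feel); then stand the tool upright on the bench again, clear of the jig. Push the pad only with the press tool, never with the gripper, and leave the clamp, the pencil and the small piece of slate near it where they are.

Things in the scene. Friction and masses are not known exactly. Their poses are not given: they have to be found in the camera images.
- cradle: Aluminium frame of the gluing jig, 106 x 172 x 36 mm, fixed, its face sloping 28 degrees, on a blue stand (base 150 x 170 mm). Origin: centre of the pocket's floor, 66 mm above the bench. x points up the slope, y along the pocket's length (level), z is the face's outward normal. Pocket 73 (x) x 103 (y) mm; rims and housings reach z = 28 mm.
- pad: Orange plastic pad 70 (x) x 100 (y) x 28 (z) mm, about 150 g, with an ear 40 mm wide, 5 mm thick at the bottom of either end (124 mm over both). Origin: centre of its underside; z is its face's normal. Loose; at first a spring plate under it holds it proud, its underside 20 mm off the pocket's floor. Caught home it stays 0 to 9 mm off that floor; not caught, the spring plate lifts it again.
- pad_top (a point): Middle of the pad's top face, in a black ring of 34 mm. Straight pressing here meets a spring and then, at each end, a sprung roller: 8 to 20 N in all until both ears click under them, close above a solid stop. The stop and rollers can be set anywhere over 9 mm of depth, hidden by the pad: feel for the stop. Tipped, with one end caught, press the high end. Never press with more than 30 N.
- press_tool: Press tool, about 250 g, 113 mm tall, upright left or right of the jig (in exchange with the clamp): square foot 56 x 56 x 18 mm with a black face that yields 1.5 mm on a stiff spring (4 N at first, 34 N at its stop), 18 mm stem, dark 34 mm collar at z = 43 to 49 mm, red handle 26 x 26 mm at z = 49 to 113 mm. Faces square to x and y. Origin: centre of the foot's underside; z up the handle.
- spring_clamp: Black spring clamp with orange jaw tips, 80 x 165 x 22 mm, lying flat; origin at the centre of its underside. Leave alone. Beyond the left place (from about x = 0.47, y = 0.17 m on) stand piles of slate up to 0.32 m high.
- pencil: Red carpenter's pencil, 12 x 178 x 8 mm, lying flat along its y; origin at the centre of its underside. Leave alone.
- slate_piece: Small dark piece of cut slate, 50 x 63 x 8 mm, lying flat; origin at the centre of its underside. Leave alone.

How it is judged:
On the way, in this order (a step that is already met when the one before it is completed fails the run):
1. the press tool's foot bears squarely (within about 11 degrees) on the pad, which is not yet home (contact force between press_tool and pad above 2 N and angle between the z axis of press_tool and the z axis of cradle, either way round below 0.2 rad), for 0.05 s.
2. the pad is caught home at both ends and stays down with the tool off it (distance between pad and cradle below 0.0115 m and angle between the z axis of pad and the z axis of cradle, either way round below 0.04 rad and contact force between press_tool and pad below 0.2 N), for 0.2 s.
At the end, for the whole second after the job is handed in: The pad stays caught home by itself (its origin within 11.5 mm of the pocket's floor centre, its face parallel to the cradle's within 0.04 rad) and at rest, and the press tool stands upright (within 0.08 rad) and still on the bench, not touching the jig (all of step 2 and angle between press_tool's own z axis and vertical below 0.08 rad and height (world z) of press_tool between -0.005 and 0.005 m and linear speed of each of press_tool, pad below 0.02 m/s and contact force between press_tool and cradle below 0.2 N).
It fails at once if the pad pressed with more than 30 N (contact force between press_tool and pad above 30 N).
It fails at once if the pad touched by the gripper or the arm (contact force between any of the fingers, the arm and pad above 0.5 N).
It fails at once if the clamp, pencil or small slate piece moved by more than 20 mm (distance of any of spring_clamp, pencil, slate_piece from where it was at the start of the episode above 0.02 m).
It also fails if it takes over 64 s, if anything falls off the work surface, if the arm or the gripper's body presses on something with over 40 N, if the wrist force passes 120 N, or if a joint passes its speed limit or range.

## Working session

There is one attempt and no reset: what is moved stays moved. The work goes in short steps, Python scripts to look and compute and a shell command to move; the robot and the scene stay as the last step left them, time stands still between calls to the robot, and variables do not carry over. Pictures are saved under pics/ and viewed, at most 10 in all, crops included, and the job is handed in when it is done.

```bash
ls; mkdir -p pics
cat > h.py <<'E'
import numpy as np, cv2
from scipy.spatial.transform import Rotation as R
from workcell import manip
def cloud(d,c):
    v,u=np.mgrid[0:420,0:560]
    p=np.stack([(u-c['cx'])/c['fx']*d,-(v-c['cy'])/c['fy']*d,-d],-1)
    return p@R.from_quat(c['orientation']).as_matrix().T+np.array(c['xyz'])
E
python3 - <<'E'
from h import *
o=manip.get_obs();print(o['clock'],o['position'],o['ee_rot'],manip.tip_reach)
ims=[]
for n in ['top','side']:
    c=manip.get_calibration(n);print(n,{k:np.round(v,3) if not isinstance(v,str) else v for k,v in c.items()})
    im,d=manip.camera(n);P=cloud(d,c);ims.append(im);np.savez(n+'.npz',im=im,P=P,d=d)
    for t in ['press_tool','pad','cradle','spring_clamp','pencil','slate_piece']:
        r=manip.trace(t,n)
        if r:
            m=r[0]['pixels']&(d>0);q=P[m]
            print(t,round(r[0]['p'],2),r[0]['box'],m.sum(),np.round(np.median(q,0),3),np.round(np.percentile(q,2,0),3),np.round(np.percentile(q,98,0),3))
            np.save(f'{t}_{n}.npy',q)
    r=manip.tip_of('pad_top',n);print('padtop',[(x['pixel'],x['p'],P[int(x['pixel'][1]),int(x['pixel'][0])]) for x in r[:1]])
im=np.vstack(ims);im=np.hstack(ims);cv2.imwrite('pics/a.png',cv2.resize(im,(800,300))[:,:,::-1])
E
```

```text
pics
0.0 [ 0.18145934 -0.59770773  0.24449473] [ 9.89158942e-01  1.46847079e-01 -1.47925959e-04 -7.08178465e-04] 0.014
top {'fx': np.float64(546.878), 'fy': np.float64(546.878), 'cx': np.float64(271.185), 'cy': np.float64(214.699), 'xyz': array([ 0.267, -0.039,  1.377]), 'orientation': array([-0.069,  0.055,  0.712, -0.696])}
press_tool 0.72 [360.1, 254.3, 384.1, 278.0] 535 [ 0.37  -0.255  0.022] [ 0.346 -0.288  0.004] [ 0.404 -0.235  0.117]
pad 0.96 [263.4, 150.7, 304.4, 203.1] 1411 [ 0.578 -0.045  0.109] [ 0.53  -0.092  0.083] [0.635 0.002 0.126]
cradle 0.58 [240.9, 139.5, 310.3, 216.3] 1503 [ 0.592 -0.013  0.091] [ 0.505 -0.105  0.045] [0.675 0.044 0.117]
spring_clamp 0.56 [109.1, 272.5, 177.2, 301.3] 773 [0.353 0.302 0.021] [ 0.304  0.225 -0.001] [0.375 0.376 0.027]
pencil 0.59 [413.4, 214.2, 417.0, 282.7] 334 [ 0.413 -0.375  0.008] [ 0.333 -0.384  0.002] [ 0.497 -0.365  0.013]
slate_piece 0.8 [183.8, 239.4, 209.5, 262.9] 427 [0.423 0.169 0.009] [0.4   0.139 0.003] [0.448 0.2   0.015]
padtop [([288.3, 179.3], 0.86, array([ 0.57711512, -0.05784672,  0.10438421]))]
side {'fx': np.float64(461.429), 'fy': np.float64(461.429), 'cx': np.float64(284.148), 'cy': np.float64(217.515), 'xyz': array([0.142, 0.779, 0.89 ]), 'orientation': array([-0.07 ,  0.397,  0.899, -0.172])}
press_tool 0.81 [325.1, 166.3, 344.4, 204.6] 585 [ 0.37  -0.254  0.024] [ 0.345 -0.296  0.001] [ 0.403 -0.233  0.115]
pad 0.69 [221.3, 186.3, 264.2, 216.9] 787 [ 0.569 -0.032  0.11 ] [ 0.524 -0.09   0.082] [0.63  0.003 0.126]
cradle 0.98 [207.1, 185.9, 266.0, 228.1] 811 [0.544 0.005 0.093] [ 0.501 -0.071  0.046] [0.667 0.052 0.117]
spring_clamp 0.69 [241.9, 326.6, 289.3, 398.2] 1004 [0.351 0.309 0.021] [0.302 0.227 0.006] [0.373 0.384 0.025]
slate_piece 0.62 [255.3, 288.3, 274.2, 315.5] 415 [0.419 0.172 0.01 ] [0.395 0.142 0.004] [0.445 0.201 0.013]
padtop [([244.1, 195.5], 0.66, array([ 0.57842719, -0.06592439,  0.10541509]))]
```

View pics/a.png

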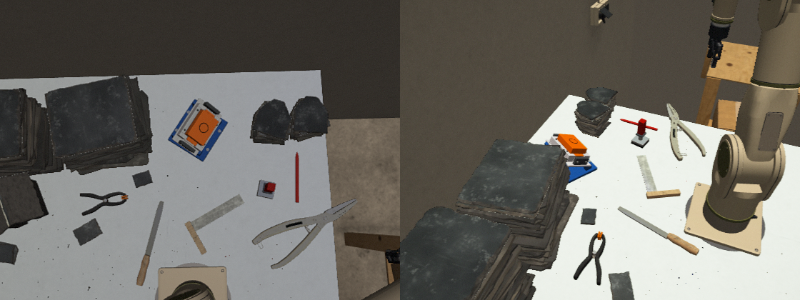

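Run:
```python
from h import *
def norm(q):
    # robust plane
    rng=np.random.default_rng(0);best=None
    for _ in range(500):
        a=q[rng.choice(len(q),3,replace=False)];n=np.cross(a[1]-a[0],a[2]-a[0])
        if np.linalg.norm(n)<1e-5: continue
        n/=np.linalg.norm(n);i=abs((q-a[0])@n)<.003
        if best is None or i.sum()>best.sum(): best=i
    q=q[best];c=q.mean(0);n=np.linalg.svd(q-c)[2][2];n*=np.sign(n[2]);return n,c,q
for n in ['top','side']:
    q=np.load(f'pad_{n}.npy');nn,c,i=norm(q);print('pad',n,nn.round(3),np.degrees(np.arccos(nn[2])),np.degrees(np.arctan2(nn[1],nn[0])),c.round(3),len(i),len(q))
    x=np.cross([0,0,1],nn);x/=np.linalg.norm(x);u=np.cross(x,nn)
    ii=np.stack([i@u,i@x],1).astype(np.float32)*1000;print(cv2.minAreaRect(ii))
    q=np.load(f'press_tool_{n}.npy')
    for lo,hi in [(.105,.122),(.06,.1),(.012,.026)]:
        s=q[(q[:,2]>lo)&(q[:,2]<hi)]
        print('tool',lo,len(s),s.mean(0).round(3),cv2.minAreaRect((s[:,:2]*1000).astype(np.float32)))
    q=np.load(f'cradle_{n}.npy');nn,c,i=norm(q);print('cr',nn.round(3),np.degrees(np.arctan2(nn[1],nn[0])),len(i),len(q))
```

```text
pad top [-0.263 -0.393  0.881] 28.227357988581836 -123.80852483117845 [ 0.578 -0.048  0.11 ] 883 1411
((-298.70477294921875, 507.4242858886719), (71.88553619384766, 100.27738189697266), 0.05766298621892929)
tool 0.105 129 [ 0.375 -0.263  0.113] ((375.7297058105469, -263.87176513671875), (25.944931030273438, 25.761940002441406), 75.31051635742188)
tool 0.06 43 [ 0.372 -0.256  0.081] ((371.1337890625, -256.3559875488281), (33.70271301269531, 16.697872161865234), 31.210418701171875)
tool 0.012 261 [ 0.371 -0.256  0.018] ((375.64697265625, -264.15362548828125), (55.90042495727539, 56.61112594604492), 77.2756576538086)
cr [-0.257 -0.384  0.887] -123.713889014217 560 1503
pad side [-0.257 -0.377  0.89 ] 27.133701838143562 -124.31724144913314 [ 0.575 -0.046  0.112] 443 787
((-303.4373474121094, 504.22796630859375), (102.73068237304688, 74.61219787597656), 89.75340270996094)
tool 0.105 68 [ 0.373 -0.261  0.112] ((372.9191589355469, -264.28216552734375), (29.889591217041016, 24.155445098876953), 67.0455551147461)
tool 0.06 123 [ 0.372 -0.256  0.079] ((370.5238952636719, -256.3485107421875), (32.82831954956055, 23.861085891723633), 23.46015739440918)
tool 0.012 214 [ 0.372 -0.256  0.019] ((372.91937255859375, -261.58184814453125), (59.661529541015625, 57.94868469238281), 75.0376205444336)
cr [-0.253 -0.385  0.888] -123.2953754410214 272 811
```

Top camera (left half): jig with orange pad at about (203,127), red-handled tool at (267,187) right of the jig, pencil at (297,178), clamp left. Plane and rectangle fits agree with the given sizes (pad 72x100 at 28°, foot 56x56). Moving above the tool with the fingers closing along az −14°.

```bash
cat >> h.py <<'E'
def az(a): a=np.radians(a); return np.array([np.cos(a),np.sin(a),0])
def go(p,Rt):
    o=manip.get_obs();R0=R.from_quat(o['ee_rot'])
    d=R0.inv().apply(np.array(p)-o['position'])/.05
    r=(R0.inv()*R.from_matrix(Rt)).as_rotvec(degrees=True)/8
    print('go',np.round(d,3),np.round(r,3))
def frame(y,z): y=np.array(y)/np.linalg.norm(y);z=np.array(z)/np.linalg.norm(z);return np.stack([np.cross(y,z),y,z],1)
E
python3 -m pendant '[[5.65,-5.26,0.89,0,0,-7.4,1],[5.65,-5.26,0.89,0,0,-7.4,1],[5.65,-5.26,0.89,0,0,-7.4,1],[5.65,-5.26,0.89,0,0,-7.4,1],[5.65,-5.26,0.89,0,0,-7.4,1],[5.65,-5.26,0.89,0,0,-7.4,1],[5.65,-5.26,0.89,0,0,-7.4,1],[5.65,-5.26,0.89,0,0,-7.4,1],[5.65,-5.26,0.89,0,0,-7.4,1],[5.65,-5.26,0.89,0,0,-7.4,1]]' 40
python3 - <<'E'
from h import *
o=manip.get_obs();print(o['joint_pos'])
c=manip.get_calibration('wrist');im,d=manip.camera('wrist');P=cloud(d,c);cv2.imwrite('pics/b.png',im[:,:,::-1])
r=manip.trace('press_tool','wrist')
for x in r[:1]:
    q=P[x['pixels']&(d>0)];print(x['p'],x['box'],len(q))
    for lo,hi in [(.108,.118),(.012,.026)]:
        s=q[(q[:,2]>lo)&(q[:,2]<hi)];
        if len(s)>10: print(lo,len(s),np.median(s[:,2]),cv2.minAreaRect((s[:,:2]*1000).astype(np.float32)))
go([.3757,-.264,.077],frame(az(-14),[0,0,-1]))
E
```

```text
clock: 2.05
position: [0.3748, -0.2657, 0.2009]
ee_rot: [0.788, 0.615, -0.0, 0.0]
ft_force: [0.4, -0.0, -0.7]
grip_width: 0.999
grasp_force: 0.0
[ 0.95710317  0.0228129  -0.44144799  1.91861256  0.01053965  1.20226566
  0.26642474]
0.63 [246.2, 157.6, 306.8, 240.3] 4401
0.108 1402 0.11234921561640608 ((373.6798095703125, -263.5525207519531), (25.799964904785156, 25.983922958374023), 74.83209228515625)
0.012 1908 0.01753435445441301 ((373.8275146484375, -263.548583984375), (55.46749496459961, 56.031009674072266), 76.03002166748047)
go [0.026 0.007 2.476] [ 0.     0.    -0.002]
```

View pics/b.png

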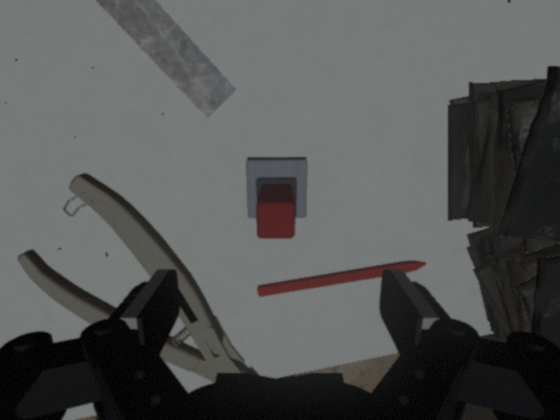

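The wrist view shows the tool square to the jaws, with its handle top at (276,218) and the shears and pencil clear of it. Measured heights are 112 and 17.5 mm, as they should be. Descending and gripping.

```bash
python3 -m pendant '[[0.04,-0.03,0.9,0,0,0,1],[0.04,-0.03,1.7,0,0,0,1],[0.04,-0.03,2.3,0,0,0,1],[0.04,-0.03,2.48,0,0,0,1],[0.04,-0.03,2.48,0,0,0,1],[0.04,-0.03,2.48,0,0,0,-1],[0.04,-0.03,2.48,0,0,0,-1],[0.04,-0.03,2.48,0,0,0,-1],[0.04,-0.03,2.48,0,0,0,-1],[0.04,-0.03,2.48,0,0,0,-1]]' 100
python3 - <<'E'
from h import *
n=np.array([-.260,-.388,.884]);n/=np.linalg.norm(n);y=np.cross([0,0,1],n);y/=np.linalg.norm(y)
print(np.degrees(np.arctan2(y[1],y[0])),y)
go([.374,-.264,.2],frame(az(-14),[0,0,-1]))
pt=np.array([.577,-.049,.109])
o=manip.get_obs();print(o['joint_pos'],o['ft_force'])
for h in (.25,.12,.077): go(pt+n*h,frame(y,-n))
E
```

```text
clock: 3.4
position: [0.3747, -0.2622, 0.0771]
ee_rot: [0.788, 0.616, 0.0, 0.0]
ft_force: [-2.1, 0.7, 3.8]
grip_width: 0.292
grasp_force: 97.6
-33.826161758185265 [ 0.83073037 -0.55667499  0.        ]
go [-0.039 -0.004 -2.457] [0.004 0.003 0.011]
[ 0.93141838  0.1740231  -0.44691758  2.0540516   0.09364777  0.9317467
  0.19165782] [-2.06661316  0.713327    3.83896591]
go [ 2.914  2.109 -5.058] [-0.6    3.448  2.441]
go [ 4.057  2.521 -2.759] [-0.6    3.448  2.441]
go [ 4.435  2.657 -1.999] [-0.6    3.448  2.441]
```

```bash
python3 -m pendant '[[0,0,-1,0,0,0,-1],[0,0,-2,0,0,0,-1],[0,0,-3,0,0,0,-1],[1,0.7,-4,0,0.5,0.5,-1],[2,1.4,-4.6,-0.2,1.4,1,-1],[2.9,2.1,-5,-0.4,2.4,1.7,-1],[2.91,2.11,-5.06,-0.6,3.448,2.441,-1],[2.91,2.11,-5.06,-0.6,3.448,2.441,-1],[2.91,2.11,-5.06,-0.6,3.448,2.441,-1],[2.91,2.11,-5.06,-0.6,3.448,2.441,-1]]'
python3 - <<'E'
from h import *
n=np.array([-.260,-.388,.884]);n/=np.linalg.norm(n);y=np.cross([0,0,1],n);y/=np.linalg.norm(y)
pt=np.array([.577,-.049,.109])
o=manip.get_obs();print(o['joint_pos'],o['ft_force'],o['ft_force']@n)
for h in (.25,.12,.077): go(pt+n*h,frame(y,-n))
ims=[]
for c in ('wrist','side'):
  k=manip.get_calibration(c);im,d=manip.camera(c);P=cloud(d,k);ims.append(im)
  for t in ('pad','cradle','press_tool'):
    r=manip.trace(t,c)
    if not r: continue
    q=P[r[0]['pixels']&(d>0)];np.save(f'{t}_{c}2.npy',q);print(c,t,r[0]['p'],len(q),np.median(q,0))
    if t=='pad':
        x=np.cross(n,y)
        h=(q-pt)@n;s=q[abs(h-np.median(h))<.003];rr=cv2.minAreaRect((np.stack([(s-pt)@-y,(s-pt)@x],1)*1000).astype(np.float32));print(rr,np.median(h))
  r=manip.tip_of('pad_top',c)
  if r: a=r[0]['pixel'];print(a,P[int(a[1]),int(a[0])])
cv2.imwrite('pics/c.png',cv2.resize(np.hstack(ims),(800,300))[:,:,::-1])
E
```

```text
clock: 4.65
position: [0.5116, -0.1459, 0.3296]
ee_rot: [0.856, 0.458, 0.211, -0.113]
ft_force: [-1.1, 0.7, -1.9]
grip_width: 0.293
grasp_force: 99.5
[ 0.94104292  0.07804276 -0.48375665  1.67314625 -0.45472436  1.35642814
 -0.04017255] [-1.11321983  0.73492915 -1.90877973] -1.6834133461419478
go [ 0.007  0.007 -0.007] [-0.01   0.014  0.011]
go [0.012 0.011 2.593] [-0.01   0.014  0.011]
go [0.014 0.012 3.453] [-0.01   0.014  0.011]
wrist pad 0.85 4471 [ 0.5820778  -0.04122961  0.11192271]
((-0.10101318359375, 9.179683685302734), (47.11186599731445, 100.06523132324219), 89.75691223144531) -0.00036284582616300475
wrist cradle 0.64 5350 [ 0.6076278  -0.01701365  0.08942419]
wrist press_tool 0.8 14980 [ 0.51478416 -0.14128725  0.3412586 ]
[277.7, 180.3] [ 0.57324804 -0.05061836  0.10845784]
side pad 0.69 838 [ 0.56993007 -0.03146981  0.11020321]
((0.9719734191894531, -0.2765998840332031), (72.8671646118164, 101.79090118408203), 89.7274398803711) -0.00026402230057773874
side cradle 0.79 797 [0.54610082 0.00686003 0.09359285]
side press_tool 0.66 717 [ 0.51920942 -0.12626315  0.28814313]
[236.6, 211.4] [0.56871852 0.00247292 0.1080872 ]
```

View pics/c.png

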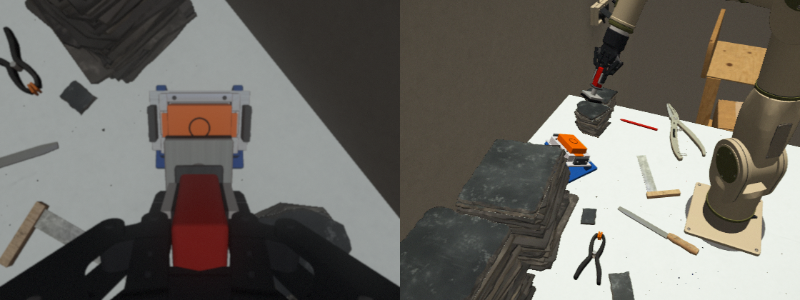

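The wrist view shows the foot centred ahead of the pad, ring at about (200,127). The pad centre agrees within about 2 mm. Approaching to about 6 mm above.

```bash
python3 -m pendant '[[0.01,0.01,0.8,0,0,0,-1],[0.01,0.01,1.6,0,0,0,-1],[0.01,0.01,2.3,0,0,0,-1],[0,0.01,2.8,0,0,0,-1],[0,0.01,3.1,0,0,0,-1],[0,0.01,3.25,0,0,0,-1],[0,0.01,3.33,0,0,0,-1],[0,0.01,3.33,0,0,0,-1],[0,0.01,3.33,0,0,0,-1],[0,0.01,3.33,0,0,0,-1]]'
cat > s.py <<'E'
from h import *
n=np.array([-.260,-.388,.884]);n/=np.linalg.norm(n);y=np.cross([0,0,1],n);y/=np.linalg.norm(y);x=np.cross(n,y)
pt=np.array([.577,-.049,.109]);o=manip.get_obs();e=o['position']-pt
z=-R.from_quat(o['ee_rot']).as_matrix()[:,2]
print('t',o['clock'],'F n,x,y',np.round([o['ft_force']@v for v in(n,x,y)],2),'h x y mm',np.round([(e@n-.077)*1e3,e@x*1e3,e@y*1e3],2),'tilt x,y deg',np.round(np.degrees([z@x,z@y]),2),'T',np.round([o['torque']@v for v in (n,x,y)],2))
E
python3 s.py
```

```text
clock: 6.4
position: [0.5557, -0.0821, 0.183]
ee_rot: [0.856, 0.457, 0.212, -0.113]
ft_force: [-0.5, -0.5, -2.6]
grip_width: 0.29
grasp_force: 99.6
t 6.4 F n,x,y [-2.01 -1.82 -0.19] h x y mm [ 6.82 -0.19  0.71] tilt x,y deg [-0.01 -0.01] T [ 0.  -0.  -0.7]
```

Baseline is −2.0 N along the normal. Feeling for first contact.

```bash
python3 -m pendant '[[0,0,0.02,0,0,0,-1],[0,0,0.04,0,0,0,-1],[0,0,0.06,0,0,0,-1],[0,0,0.08,0,0,0,-1],[0,0,0.1,0,0,0,-1],[0,0,0.12,0,0,0,-1],[0,0,0.14,0,0,0,-1],[0,0,0.16,0,0,0,-1],[0,0,0.16,0,0,0,-1],[0,0,0.16,0,0,0,-1]]'; python3 s.py
```

```text
clock: 7.65
position: [0.5577, -0.0786, 0.1756]
ee_rot: [0.856, 0.457, 0.212, -0.114]
ft_force: [-0.8, -0.4, -1.3]
grip_width: 0.288
grasp_force: 99.7
t 7.65 F n,x,y [-0.79 -1.32 -0.41] h x y mm [-1.6  -0.16  0.44] tilt x,y deg [-0.01  0.03] T [ 0.03  0.1  -0.76]
```

```bash
python3 -m pendant '[[0,0,0.01,0,0,0,-1],[0,0,0.02,0,0,0,-1],[0,0,0.03,0,0,0,-1],[0,0,0.04,0,0,0,-1],[0,0,0.05,0,0,0,-1],[0,0,0.06,0,0,0,-1],[0,0,0.07,0,0,0,-1],[0,0,0.08,0,0,0,-1],[0,0,0.08,0,0,0,-1],[0,0,0.08,0,0,0,-1]]'; python3 s.py
```

```text
clock: 8.9
position: [0.5588, -0.0776, 0.1727]
ee_rot: [0.856, 0.457, 0.212, -0.113]
ft_force: [-6.6, -1.9, 8.5]
grip_width: 0.29
grasp_force: 100.9
t 8.9 F n,x,y [ 9.99 -0.67 -4.42] h x y mm [-4.82 -0.18  0.82] tilt x,y deg [-0.   -0.02] T [-0.03  0.87 -0.8 ]
```

```bash
python3 -m pendant '[[0,0,0.003,0,0,0,-1],[0,0,0.006,0,0,0,-1],[0,0,0.009,0,0,0,-1],[0,0,0.012,0,0,0,-1],[0,0,0.015,0,0,0,-1],[0,0,0.018,0,0,0,-1],[0,0,0.02,0,0,0,-1],[0,0,0.02,0,0,0,-1],[0,0,0.02,0,0,0,-1],[0,0,0.02,0,0,0,-1]]'; python3 s.py
python3 - <<'E'
from h import *
from s import n,x,y,pt
for c in ('top','side'):
  k=manip.get_calibration(c);im,d=manip.camera(c);P=cloud(d,k)
  q=P.reshape(-1,3)-pt;c3=im.reshape(-1,3).astype(int)
  m=(c3[:,0]>150)&(c3[:,1]>60)&(c3[:,1]<c3[:,0]*.7)&(c3[:,2]<80)&(np.linalg.norm(q,axis=1)<.08)&(d.ravel()>0)
  q=q[m];a=np.stack([q@x,q@y,q@n],1)*1e3;a=a[(abs(a[:,0])<33)&(abs(a[:,1])<48)]
  print(c,len(a))
  for s in (-1,1):
    t=a[(a[:,1]*s>30)]
    if len(t)>5: print(s,len(t),np.median(t,0))
  A=np.c_[a,][:, :2];co=np.linalg.lstsq(np.c_[A,np.ones(len(A))],a[:,2],rcond=None)[0];print(co)
E
```

```text
clock: 10.15
position: [0.5592, -0.0774, 0.1721]
ee_rot: [0.856, 0.457, 0.212, -0.113]
ft_force: [-7.1, -4.6, 11.4]
grip_width: 0.292
grasp_force: 101.2
t 10.15 F n,x,y [13.76 -1.56 -3.31] h x y mm [-5.54 -0.13  1.05] tilt x,y deg [-0.   -0.04] T [-0.04  1.04 -0.76]
t 10.15 F n,x,y [13.76 -1.56 -3.31] h x y mm [-5.54 -0.13  1.05] tilt x,y deg [-0.   -0.04] T [-0.04  1.04 -0.76]
top 364
-1 187 [  1.25500056 -38.60289568  -4.28875551]
1 107 [10.14067148 41.30029186 -4.71688961]
[-0.01033368 -0.00974474 -4.55564467]
side 216
-1 102 [  8.45285522 -39.10569995  -3.4585243 ]
1 28 [29.86101834 42.58882332 -5.13252754]
[-1.29228414e-01 -1.98356684e-03 -5.12243523e+00]
```

```bash
python3 -m pendant '[[0,0,0.003,0,0,0,-1],[0,0,0.006,0,0,0,-1],[0,0,0.009,0,0,0,-1],[0,0,0.012,0,0,0,-1],[0,0,0.015,0,0,0,-1],[0,0,0.018,0,0,0,-1],[0,0,0.02,0,0,0,-1],[0,0,0.02,0,0,0,-1],[0,0,0.02,0,0,0,-1],[0,0,0.02,0,0,0,-1]]'; python3 s.py
```

```text
clock: 11.5
position: [0.5595, -0.077, 0.1711]
ee_rot: [0.856, 0.457, 0.213, -0.113]
ft_force: [-6.2, -2.4, 9.0]
grip_width: 0.288
grasp_force: 101.1
t 11.5 F n,x,y [10.51 -0.64 -3.77] h x y mm [-6.66 -0.19  1.08] tilt x,y deg [-0.   -0.05] T [-0.02  0.83 -0.8 ]
```

```bash
python3 -m pendant '[[0,0,0.003,0,0,0,-1],[0,0,0.006,0,0,0,-1],[0,0,0.009,0,0,0,-1],[0,0,0.012,0,0,0,-1],[0,0,0.015,0,0,0,-1],[0,0,0.018,0,0,0,-1],[0,0,0.02,0,0,0,-1],[0,0,0.02,0,0,0,-1],[0,0,0.02,0,0,0,-1],[0,0,0.02,0,0,0,-1]]'; python3 s.py
```

```text
clock: 12.75
position: [0.5598, -0.0765, 0.1701]
ee_rot: [0.856, 0.457, 0.213, -0.113]
ft_force: [-5.0, -3.4, 7.7]
grip_width: 0.293
grasp_force: 101.1
t 12.75 F n,x,y [ 9.4  -1.41 -2.24] h x y mm [-7.87 -0.15  1.04] tilt x,y deg [-0.01 -0.04] T [ 0.04  0.54 -0.73]
```

```bash
python3 -m pendant '[[0,0,0.003,0,0,0,-1],[0,0,0.006,0,0,0,-1],[0,0,0.009,0,0,0,-1],[0,0,0.012,0,0,0,-1],[0,0,0.015,0,0,0,-1],[0,0,0.018,0,0,0,-1],[0,0,0.02,0,0,0,-1],[0,0,0.02,0,0,0,-1],[0,0,0.02,0,0,0,-1],[0,0,0.02,0,0,0,-1]]'; python3 s.py
```

```text
clock: 14.0
position: [0.5601, -0.076, 0.169]
ee_rot: [0.856, 0.457, 0.213, -0.113]
ft_force: [-3.8, -3.3, 5.4]
grip_width: 0.288
grasp_force: 100.7
t 14.0 F n,x,y [ 7.04 -1.74 -1.32] h x y mm [-9.03 -0.13  1.03] tilt x,y deg [-0.01 -0.05] T [ 0.02  0.39 -0.75]
```

```bash
python3 -m pendant '[[0,0,0.003,0,0,0,-1],[0,0,0.006,0,0,0,-1],[0,0,0.009,0,0,0,-1],[0,0,0.012,0,0,0,-1],[0,0,0.014,0,0,0,-1],[0,0,0.016,0,0,0,-1],[0,0,0.016,0,0,0,-1],[0,0,0.016,0,0,0,-1],[0,0,0.016,0,0,0,-1],[0,0,0.016,0,0,0,-1]]'; python3 s.py
```

```text
clock: 15.25
position: [0.56, -0.0753, 0.1678]
ee_rot: [0.856, 0.457, 0.212, -0.113]
ft_force: [-0.3, -3.7, 4.5]
grip_width: 0.291
grasp_force: 100.6
t 15.25 F n,x,y [ 5.54 -0.77  1.82] h x y mm [-10.36  -0.16   0.55] tilt x,y deg [-0.01  0.01] T [ 0.03 -0.7  -0.68]
```

```bash
python3 -m pendant '[[0,0,0.003,0,0,0,-1],[0,0,0.006,0,0,0,-1],[0,0,0.009,0,0,0,-1],[0,0,0.012,0,0,0,-1],[0,0,0.014,0,0,0,-1],[0,0,0.014,0,0,0,-1],[0,0,0.014,0,0,0,-1],[0,0,0.014,0,0,0,-1],[0,0,0.014,0,0,0,-1],[0,0,0.014,0,0,0,-1]]'; python3 s.py
```

```text
clock: 16.5
position: [0.5602, -0.075, 0.1672]
ee_rot: [0.856, 0.457, 0.212, -0.114]
ft_force: [-1.1, -3.9, 5.1]
grip_width: 0.287
grasp_force: 100.6
t 16.5 F n,x,y [ 6.29 -1.01  1.23] h x y mm [-11.07  -0.18   0.5 ] tilt x,y deg [-0.01  0.02] T [-0.03 -0.68 -0.63]
```

```bash
python3 -m pendant '[[0,0,0.003,0,0,0,-1],[0,0,0.006,0,0,0,-1],[0,0,0.009,0,0,0,-1],[0,0,0.012,0,0,0,-1],[0,0,0.014,0,0,0,-1],[0,0,0.014,0,0,0,-1],[0,0,0.014,0,0,0,-1],[0,0,0.014,0,0,0,-1],[0,0,0.014,0,0,0,-1],[0,0,0.014,0,0,0,-1]]'; python3 s.py
```

```text
clock: 17.75
position: [0.5603, -0.0746, 0.1665]
ee_rot: [0.856, 0.457, 0.212, -0.114]
ft_force: [1.5, -3.4, 2.7]
grip_width: 0.291
grasp_force: 100.3
t 17.75 F n,x,y [ 3.32 -0.48  3.09] h x y mm [-11.85  -0.2    0.39] tilt x,y deg [-0.01  0.04] T [-0.02 -0.91 -0.64]
```

```bash
python3 -m pendant '[[0,0,0.003,0,0,0,-1],[0,0,0.006,0,0,0,-1],[0,0,0.009,0,0,0,-1],[0,0,0.012,0,0,0,-1],[0,0,0.012,0,0,0,-1],[0,0,0.012,0,0,0,-1],[0,0,0.012,0,0,0,-1],[0,0,0.012,0,0,0,-1],[0,0,0.012,0,0,0,-1],[0,0,0.012,0,0,0,-1]]'; python3 s.py
```

```text
clock: 19.0
position: [0.5603, -0.0743, 0.1659]
ee_rot: [0.856, 0.457, 0.212, -0.114]
ft_force: [1.1, -2.2, 0.0]
grip_width: 0.288
grasp_force: 100.0
t 19.0 F n,x,y [ 0.62 -1.07  2.12] h x y mm [-12.54  -0.21   0.23] tilt x,y deg [-0.01  0.06] T [-0.03 -0.6  -0.63]
```

```bash
cat > lev.py <<'E'
from h import *
from s import n,x,y,pt
def lev(c):
  k=manip.get_calibration(c);im,d=manip.camera(c);P=cloud(d,k)
  q=P.reshape(-1,3)-pt;c3=im.reshape(-1,3).astype(int)
  m=(c3[:,0]>150)&(c3[:,1]>60)&(c3[:,1]<c3[:,0]*.7)&(c3[:,2]<80)&(np.linalg.norm(q,axis=1)<.08)&(d.ravel()>0)
  q=q[m];a=np.stack([q@x,q@y,q@n],1)*1e3;a=a[(abs(a[:,0])<31)&(abs(a[:,1])<46)]
  for _ in range(3):
    co=np.linalg.lstsq(np.c_[a[:,:2],np.ones(len(a))],a[:,2],rcond=None)[0]
    r=a[:,2]-np.c_[a[:,:2],np.ones(len(a))]@co; a=a[abs(r)<max(1.5,2*np.median(abs(r)))]
  print(c,len(a),[np.median(a[a[:,1]*s>30][:,2]).round(2) for s in(-1,1)],'slope deg x,y',np.degrees(co[:2]).round(2),'h',co[2].round(2))
  return im
if __name__=='__main__':
  lev('top')
E
python3 lev.py; python3 -m pendant '[[0,0,0.003,0,0,0,-1],[0,0,0.006,0,0,0,-1],[0,0,0.009,0,0,0,-1],[0,0,0.012,0,0,0,-1],[0,0,0.012,0,0,0,-1],[0,0,0.012,0,0,0,-1],[0,0,0.012,0,0,0,-1],[0,0,0.012,0,0,0,-1],[0,0,0.012,0,0,0,-1],[0,0,0.012,0,0,0,-1]]'; python3 lev.py
```

```text
t 19.0 F n,x,y [ 0.62 -1.07  2.12] h x y mm [-12.54  -0.21   0.23] tilt x,y deg [-0.01  0.06] T [-0.03 -0.6  -0.63]
top 216 [np.float64(-11.98), np.float64(-12.63)] slope deg x,y [ 0.43 -0.56] h -12.6
clock: 20.3
position: [0.5605, -0.0741, 0.1654]
ee_rot: [0.856, 0.457, 0.212, -0.114]
ft_force: [0.3, -0.5, -1.0]
grip_width: 0.292
grasp_force: 99.4
t 20.3 F n,x,y [-0.72 -0.73  0.51] h x y mm [-13.12  -0.23   0.23] tilt x,y deg [-0.    0.06] T [-0.01 -0.13 -0.72]
top 216 [np.float64(-13.58), np.float64(-13.07)] slope deg x,y [-0.04  0.08] h -13.41
```

```bash
python3 -m pendant '[[0,0,0.003,0,0,0,-1],[0,0,0.006,0,0,0,-1],[0,0,0.009,0,0,0,-1],[0,0,0.012,0,0,0,-1],[0,0,0.015,0,0,0,-1],[0,0,0.018,0,0,0,-1],[0,0,0.018,0,0,0,-1],[0,0,0.018,0,0,0,-1],[0,0,0.018,0,0,0,-1],[0,0,0.018,0,0,0,-1]]'; python3 lev.py
```

```text
clock: 21.6
position: [0.5608, -0.0739, 0.1646]
ee_rot: [0.856, 0.457, 0.212, -0.114]
ft_force: [0.0, 0.1, -2.0]
grip_width: 0.289
grasp_force: 99.4
t 21.6 F n,x,y [-1.84 -0.85 -0.02] h x y mm [-13.94  -0.25   0.41] tilt x,y deg [-0.01  0.03] T [-0.01  0.05 -0.76]
top 194 [np.float64(-14.26), np.float64(-14.32)] slope deg x,y [ 1.66 -0.44] h -14.26
```

```bash
python3 -m pendant '[[0,0,0.003,0,0,0,-1],[0,0,0.006,0,0,0,-1],[0,0,0.009,0,0,0,-1],[0,0,0.012,0,0,0,-1],[0,0,0.015,0,0,0,-1],[0,0,0.018,0,0,0,-1],[0,0,0.018,0,0,0,-1],[0,0,0.018,0,0,0,-1],[0,0,0.018,0,0,0,-1],[0,0,0.018,0,0,0,-1]]'; python3 s.py
```

```text
clock: 22.9
position: [0.5611, -0.0736, 0.1639]
ee_rot: [0.856, 0.457, 0.212, -0.114]
ft_force: [-4.4, -1.2, 2.4]
grip_width: 0.291
grasp_force: 99.9
t 22.9 F n,x,y [ 3.73 -1.94 -2.94] h x y mm [-14.77  -0.23   0.44] tilt x,y deg [-0.01  0.03] T [-0.    0.42 -0.81]
```

```bash
python3 -m pendant '[[0,0,0.003,0,0,0,-1],[0,0,0.006,0,0,0,-1],[0,0,0.009,0,0,0,-1],[0,0,0.012,0,0,0,-1],[0,0,0.012,0,0,0,-1],[0,0,0.012,0,0,0,-1],[0,0,0.012,0,0,0,-1],[0,0,0.012,0,0,0,-1],[0,0,0.012,0,0,0,-1],[0,0,0.012,0,0,0,-1]]'; python3 lev.py
```

```text
clock: 24.15
position: [0.5612, -0.0734, 0.1636]
ee_rot: [0.856, 0.457, 0.212, -0.114]
ft_force: [-6.5, -1.8, 6.9]
grip_width: 0.294
grasp_force: 100.6
t 24.15 F n,x,y [ 8.52 -1.3  -4.36] h x y mm [-15.1   -0.2    0.45] tilt x,y deg [-0.01  0.03] T [-0.03  0.88 -0.82]
top 192 [np.float64(-14.47), np.float64(-15.21)] slope deg x,y [-0.99 -0.34] h -14.79
```

```bash
python3 -m pendant '[[0,0,0.003,0,0,0,-1],[0,0,0.006,0,0,0,-1],[0,0,0.009,0,0,0,-1],[0,0,0.012,0,0,0,-1],[0,0,0.012,0,0,0,-1],[0,0,0.012,0,0,0,-1],[0,0,0.012,0,0,0,-1],[0,0,0.012,0,0,0,-1],[0,0,0.012,0,0,0,-1],[0,0,0.012,0,0,0,-1]]'; python3 s.py
```

```text
clock: 25.45
position: [0.5613, -0.0733, 0.1634]
ee_rot: [0.856, 0.457, 0.212, -0.114]
ft_force: [-8.3, -2.9, 10.7]
grip_width: 0.297
grasp_force: 101.2
t 25.45 F n,x,y [12.76 -1.27 -5.3 ] h x y mm [-15.37  -0.19   0.51] tilt x,y deg [0.   0.03] T [-0.03  1.38 -0.89]
```

```bash
python3 -m pendant '[[0,0,0.003,0,0,0,-1],[0,0,0.006,0,0,0,-1],[0,0,0.009,0,0,0,-1],[0,0,0.012,0,0,0,-1],[0,0,0.012,0,0,0,-1],[0,0,0.012,0,0,0,-1],[0,0,0.012,0,0,0,-1],[0,0,0.012,0,0,0,-1],[0,0,0.012,0,0,0,-1],[0,0,0.012,0,0,0,-1]]'; python3 lev.py
```

```text
clock: 26.7
position: [0.5614, -0.0732, 0.1631]
ee_rot: [0.856, 0.457, 0.212, -0.114]
ft_force: [-11.4, -3.8, 14.5]
grip_width: 0.299
grasp_force: 101.8
t 26.7 F n,x,y [17.22 -1.65 -7.36] h x y mm [-15.67  -0.19   0.52] tilt x,y deg [0.01 0.03] T [ 0.02  1.8  -0.9 ]
top 192 [np.float64(-14.79), np.float64(-14.5)] slope deg x,y [0.84 0.13] h -14.64
```

19 N against a solid stop, and the pad no longer moves. Backing off to check that it stays caught.

```bash
python3 -m pendant '[[0,0,-0.02,0,0,0,-1],[0,0,-0.05,0,0,0,-1],[0,0,-0.1,0,0,0,-1],[0,0,-0.2,0,0,0,-1],[0,0,-0.4,0,0,0,-1],[0,0,-0.8,0,0,0,-1],[0,0,-1.5,0,0,0,-1],[0,0,-2.5,0,0,0,-1],[0,0,-3,0,0,0,-1],[0,0,-3,0,0,0,-1]]'
python3 - <<'E'
from lev import *
from s import *
lev('top');im=lev('wrist');cv2.imwrite('pics/d.png',im[:,:,::-1]);lev('side')
E
```

```text
clock: 28.0
position: [0.523, -0.1324, 0.2967]
ee_rot: [0.857, 0.456, 0.213, -0.112]
ft_force: [0.4, -0.0, -2.5]
grip_width: 0.294
grasp_force: 99.8
t 28.0 F n,x,y [-2.3  -0.97  0.38] h x y mm [135.39  -0.17   1.56] tilt x,y deg [ 0.01 -0.2 ] T [-0.02  0.01 -0.77]
top 477 [np.float64(-15.1), np.float64(-14.65)] slope deg x,y [0.01 0.27] h -14.77
wrist 2611 [np.float64(-15.48), np.float64(-15.49)] slope deg x,y [-0.13 -0.07] h -15.43
side 278 [np.float64(-13.09), np.float64(-13.2)] slope deg x,y [0.03 0.04] h -13.14
```

View pics/d.png

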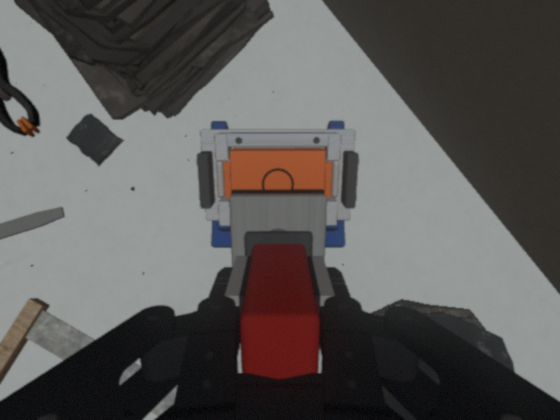

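The pad stays down about 15 mm, level within about 0.3°, with the tool off (wrist picture: flat pad at (280,172) between the rims). Returning the tool to its place.

Run:
```python
from h import *
go([.43,-.22,.28],frame(az(-14),[0,0,-1]))
go([.374,-.264,.2],frame(az(-14),[0,0,-1]))
go([.374,-.264,.088],frame(az(-14),[0,0,-1]))
```

```text
go [-2.356 -0.536 -0.933] [ 0.585 -3.45  -2.426]
go [-4.301 -0.975 -0.15 ] [ 0.585 -3.45  -2.426]
go [-5.348 -0.97   1.83 ] [ 0.585 -3.45  -2.426]
```

```bash
python3 -m pendant '[[-0.5,-0.1,-0.7,0,0,0,-1],[-1.4,-0.3,-0.9,0.1,-0.8,-0.6,-1],[-2.356,-0.536,-0.933,0.25,-1.7,-1.2,-1],[-3.2,-0.75,-0.6,0.4,-2.6,-1.8,-1],[-4,-0.9,-0.3,0.585,-3.45,-2.426,-1],[-4.3,-0.975,-0.15,0.585,-3.45,-2.426,-1],[-4.3,-0.975,-0.15,0.585,-3.45,-2.426,-1],[-4.3,-0.975,-0.15,0.585,-3.45,-2.426,-1],[-4.3,-0.975,-0.15,0.585,-3.45,-2.426,-1],[-4.3,-0.975,-0.15,0.585,-3.45,-2.426,-1]]'
python3 - <<'E'
from h import *
go([.374,-.264,.08],frame(az(-14),[0,0,-1]))
E
```

```text
clock: 29.4
position: [0.3747, -0.2648, 0.2016]
ee_rot: [0.788, 0.615, 0.001, 0.001]
ft_force: [0.2, -0.3, -2.6]
grip_width: 0.295
grasp_force: 99.2
go [ 0.012 -0.024  2.432] [ 0.017  0.003 -0.008]
```

```bash
python3 -m pendant '[[0,0,0.8,0,0,0,-1],[0,0,1.5,0,0,0,-1],[0,0,2,0,0,0,-1],[0,0,2.3,0,0,0,-1],[0,0,2.4,0,0,0,-1],[0,0,2.43,0,0,0,-1],[0,0,2.45,0,0,0,-1],[0,0,2.47,0,0,0,-1],[0,0,2.47,0,0,0,-1],[0,0,2.47,0,0,0,-1]]'
python3 - <<'E'
from h import *
from s import *
c='side';k=manip.get_calibration(c);im,d=manip.camera(c);P=cloud(d,k);r=manip.trace('press_tool',c)
q=P[r[0]['pixels']&(d>0)];s=q[(q[:,2]>.008)&(q[:,2]<.03)&(abs(q[:,0]-.37)<.06)];print(np.percentile(s[:,2],[10,50,90]),r[0]['p'])
E
```

```text
clock: 30.65
position: [0.3745, -0.2649, 0.0778]
ee_rot: [0.788, 0.615, 0.0, 0.001]
ft_force: [-0.0, -0.4, -1.6]
grip_width: 0.296
grasp_force: 99.6
t 30.65 F n,x,y [-1.23 -1.06  0.18] h x y mm [  31.81 -272.83  -48.02] tilt x,y deg [26.77 -0.11] T [ 0.03 -0.01  0.02]
[0.01250005 0.01945386 0.02329696] 0.65
```

Just touching. Lowering 1 mm more, then releasing and lifting clear.

```bash
python3 -m pendant '[[0,0,0.01,0,0,0,-1],[0,0,0.02,0,0,0,-1],[0,0,0.02,0,0,0,-1],[0,0,0.02,0,0,0,-0.2],[0,0,0.02,0,0,0,0],[0,0,0.02,0,0,0,1],[0,0,0.02,0,0,0,1],[0,0,0.02,0,0,0,1],[0,0,0.02,0,0,0,1],[0,0,0.02,0,0,0,1]]' 
python3 -m pendant '[[0,0,-0.5,0,0,0,1],[0,0,-1.2,0,0,0,1],[0,0,-2,0,0,0,1],[0,0,-2.5,0,0,0,1],[0,0,-2.5,0,0,0,1],[0,0,-2.5,0,0,0,1],[0,0,-2.5,0,0,0,1],[0,0,-2.5,0,0,0,1],[0,0,-2.5,0,0,0,1],[0,0,-2.5,0,0,0,1]]'
python3 - <<'E'
from lev import *
lev('top');im=lev('side')
c=manip.get_calibration('wrist');w,d=manip.camera('wrist');P=cloud(d,c);r=manip.trace('press_tool','wrist');q=P[r[0]['pixels']&(d>0)]
for lo,hi in [(.106,.12),(.012,.026)]:
    s=q[(q[:,2]>lo)&(q[:,2]<hi)];print(len(s),np.median(s[:,2]),cv2.minAreaRect((s[:,:2]*1000).astype(np.float32)))
cv2.imwrite('pics/e.png',cv2.resize(np.hstack([w,im]),(800,300))[:,:,::-1])
E
```

```text
clock: 32.0
position: [0.3745, -0.2648, 0.0766]
ee_rot: [0.788, 0.615, 0.0, 0.001]
ft_force: [-0.2, 0.1, -0.5]
grip_width: 0.997
grasp_force: 0.0
clock: 33.25
position: [0.3742, -0.2647, 0.2015]
ee_rot: [0.788, 0.615, 0.0, 0.001]
ft_force: [0.2, -0.2, 0.1]
grip_width: 1.002
grasp_force: 0.0
t 33.25 F n,x,y [0.12 0.02 0.28] h x y mm [ 141.2  -215.03  -48.35] tilt x,y deg [26.76 -0.08] T [ 0.02 -0.01  0.02]
top 501 [np.float64(-14.65), np.float64(-14.72)] slope deg x,y [0.24 0.03] h -14.56
side 271 [np.float64(-13.24), np.float64(-13.27)] slope deg x,y [-0.02 -0.06] h -13.16
1402 0.11237863422879801 ((374.3150329589844, -266.2536926269531), (25.46375846862793, 25.590585708618164), 76.2935562133789)
1834 0.017538473028077428 ((374.45526123046875, -266.390625), (55.33369064331055, 56.05655288696289), 75.99097442626953)
```

View pics/e.png

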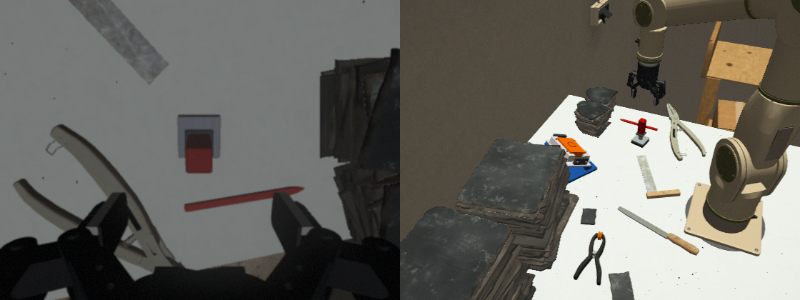

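The tool stands upright at about (0.374, −0.266), with its handle at (200,160) in the wrist half. The pad is flat and down, and the pencil, clamp and slate look unmoved.

```bash
python3 -c "
from workcell import manip
print(manip.hand_in())"
```

```text
the job is handed in; nothing more can be done
None
```

The job is handed in, with no verdict returned: the pad stayed down flat on its own (about 15 mm lower, level within 0.3°), the hardest press I measured was about 19 N, and the press tool stands upright on the bench clear of the jig.

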